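# Gauge a sample tube in the sprung V-cradle

### The arm

A 7-joint arm with a two-finger parallel gripper is mounted at the origin on a cart in front of the work surface, level with it; the furniture and walls round the work are solid. World frame = base frame: x ahead of the robot, y to its left, z up, the work surface at z = 0. Lengths are in m, angles in rad, forces in N, time in s.
With the tool pointing down it reaches from about 0.425 to 0.95 m from the base axis. Payload 16.7 kg.
Tool frame: the origin (TCP) lies midway between the tips of the shut fingers; the grasp point (between the pads) lies 19 mm behind it (arm.grip_point_offset is the distance from the TCP to the grasp point, in m); z points along the fingers, y is the line along which they close (so a half turn about z gives the same grasp; the last joint's range is limited). The gripper opens to 94 mm and grips with 3 to 60 N. Pads are 16 mm wide; open, the fingers measure 119 mm over their backs; the gripper's body (75 mm by 177 mm) begins 78 mm behind the grasp point.
Start: joints at [-1.464, 0.426, 0.074, 1.606, -0.034, 1.111, -0.067], TCP at [0.171, 0.653, 0.205] pointing down, gripper open.
Joint ranges: [-2.85, 2.85], [-0.5, 2.14], [-1.23, 1.37], [0.21, 2.46], [-1.02, 4.16], [0.16, 2.05], [-2.73, 2.73]. Speed limits (rad/s): [1.89, 1.89, 2.39, 2.39, 3.01, 3.01, 3.01].

### API

Orientations are given as a unit quaternion [w, x, y, z].
In Python, from plant import arm gives the robot as it stands. Calls block until the motion is done:
- arm.movep(position, orientation): joint-space move of the TCP to a pose.
- arm.move_linear(position, frame=None, speed=0.15, force_limit=None): straight line of the TCP; frame=None keeps the orientation; speed is the mean speed in m/s. With force_limit (N) it stops when the force on the tool has changed by that much, and returns True; else False.
- arm.set_joints(angles): joint-space move.
- arm.command_gripper(opening): opening from 0.0 (shut) to 1.0 (fully open); the grip force is fixed at half the most; returns when the fingers have stopped.
- arm.sleep(seconds).
- arm.solve_ik(position, orientation): joint angles nearest the present ones, or None.
- arm.sense(): the state.
- arm.get_image(name): name is "scene" or "top" or "wrist"; returns the picture (400x640x3 uint8, red, green, blue); there is no depth.
- arm.camera_model(name): a dict with "vertical_fov" (degrees; the focal length in pixels is half the picture's height over the tangent of half this angle, whatever the lens; pixels are square), "cx", "cy" (the principal point, pixels), "k1" (the pictures are not rectified: a ray, as slopes to the right and down, at radius r is drawn at 1 + k1 r^2 times it, then the intrinsics apply), "rvec" (rotation vector, rad) and "tvec" (3), from world to camera coordinates, as OpenCV has them. Camera axes: x right, y down, z forward; pixel columns grow to the right and rows downward; lengths in m; the calibration is good to about 2 mm. A picture is of the moment at which its call begins: read the wrist's pose just before it. camera_model takes no time and is no camera call; for the wrist camera it gives the pose at the moment of the call.
A pose or a line that the arm cannot do raises arm.Unreachable and nothing moves.
- arm.finish_job(): hands the job in; it is judged then, once.
Trained networks look in the newest picture that a camera, given by its name, has taken for a name from the list of things; names that differ only in an ending like _2 or _b are one class to them, and where a whole thing is asked for, a point or a joint stands for the part that bears it (a point fixed in the world has none). Each returns a list of dicts, best first, with "confidence" (0 to 1); they miss things now and then, are a little off and sometimes report something else, mostly with a low value. They report only what shows in the picture. A call takes as long as a camera call. They do not tell look-alikes from the thing itself.
- arm.regions_of(camera, query): "mask" (400x640 bool, what is visible of it) and "uv" ([column, row] in pixels, amid what is visible of it).
The state is a dict: "t": time; "qpos": joint angles; "qvel": joint speeds; "effort": joint torques, N m; "ee_pos": TCP position; "tcp_rot": TCP orientation; "contact_force": force on the tool from outside, world axes, zero at the start; "moment": the same for the moment, N m; "finger_gap": opening from 0.0 (shut) to 1.0 (fully open); "grip_force": force on a finger pad.
Only numpy, scipy, OpenCV 4.12 (cv2) and the standard library are available. Lean on these libraries where they do the work, as an engineer would, in place of code of your own. Each camera call takes 0.05 s, during which the arm holds its last target. There are 200 camera calls.

### The job

Get the tube gauge ready by turning its selector clockwise to the mark with three dots, and only then take the steel sample tube from its wooden rest and lay it into the V-cradle, centred along it so that it spans both V-blocks. Let it settle and press it down from above so that it bears on both sloping faces of both V-blocks and the sprung cradle sinks about half its travel (about 8 mm, not down to the stop), and finish while holding it pressed like that, the fingers still pushing on the tube. Leave the stopwatch, the beech block and the brass weight alone.

Things in the scene. Friction and masses are not known exactly. Their poses are not given: they have to be found in the camera images.
- tube_mid (a point): centre of the loose sample tube: plain bright steel, 38 mm diameter, 180 mm long, recessed black plugs in both ends, about 0.3 kg. This point is on its axis at mid length; its y axis runs along the tube. At the start it lies level in the notches of the wooden rest, this point 35 mm above the worktop
- tube_rest: fixed wooden rest: two notched blocks (56 mm wide, 16 mm thick, 25 mm high) carry the tube, centres 110 mm apart along its y axis, joined by a thin steel rod (top 12 mm above the worktop) under the tube. The 94 mm between the blocks are free for fingers on both sides of the tube. Origin on the worktop under the middle
- selector (a joint): angle of the selector in rad, positive clockwise seen from above. Marks: -0.7 = one dot, 0 = two dots, +0.7 = three dots; stops at -0.85 and +0.85. It turns against a friction of 0.03 N m and stays where it is left. It starts somewhere between the one-dot mark and just short of the two-dot mark
- selector_grip (a point): on the selector's vertical axis, at the height to grip its black bar (56 mm above the worktop). The bar is 42 mm long, 14 mm wide, with upright sides, its top 13 mm above this point; a 48 mm round skirt begins 13 mm below this point. The point turns with the knob: its x axis runs along the bar to the end with the white pointer line
- seat (a point): where the tube's centre lies when seated centrally in the V-cradle; moves down with the cradle (75 mm above the worktop while it is up). y along the V, x across it, away from the robot. Two steel 90 degree V-blocks, each 26 mm long, 62 mm wide, 52 mm to either side along y, tops 4 mm below this point, on a plate 37 mm below it; the 78 mm between them are free for fingers
- cradle (a joint): how far the sprung cradle has sunk straight down, in m: 0 = up, 0.016 = on its stop. It is preloaded and stays up under the tube's own weight; with the tube in it, it begins to sink at about 3 N of push, then 0.8 N more for each mm (about 9 N at 8 mm, about 16 N at the stop)
- tube: the same sample tube; origin on its surface, 19 mm from its axis at mid length (underneath at the start)
- stopwatch: bystander: black round stopwatch, 74 x 61 x 17 mm, on the worktop in front of the gauge; origin under its centre
- block: bystander: beech packing block, 48 x 105 x 24 mm, lying on the worktop; origin under its centre
- weight: bystander: brass knobbed calibration weight, 38 mm across, 52 mm high, behind the gauge; origin under its centre
- gauge: fixed base of the tube gauge: grey plate 140 x 290 x 12 mm with the sprung V-cradle above its origin and, 145 mm from there in -y (to the right), the selector on an aluminium housing (96 x 80 mm, top 36 mm above the worktop). The dots are on the housing, behind the knob seen from the robot: one left, two in the middle, three right. Origin on the worktop, x away from the robot
There are look-alikes about, which are no part of the job. Of the things that look like the tube, the larger one is meant.

How it is judged:
On the way, in this order (a step that is already met when the one before it is completed fails the run):
1. the selector is at the three-dot mark, the tube still in its rest (value of joint selector between 0.58 and 0.82 rad and distance of tube_mid from where it was at the start of the episode below 0.03 m), for 0.2 s.
2. the tube is lifted off its rest (contact force between tube and tube_rest below 0.05 N and height (world z) of tube_mid above 0.06 m and contact force between the fingers and tube above 0.5 N), for 0.1 s.
3. the tube lies in the V and presses the cradle down (value of joint cradle above 0.003 m and contact force between tube and cradle_c0 above 1 N and contact force between tube and cradle_c1 above 1 N and contact force between tube and cradle_c2 above 1 N and contact force between tube and cradle_c3 above 1 N), for 0.2 s.
At the end, for the whole second after the job is handed in: Selector at three dots (0.58 to 0.82 rad); tube at rest along the V (within 0.06 rad, 4 mm across and in height, 20 mm along), over 1 N on each of the four faces of the two V-blocks, cradle sunk 4 to 13 mm, fingers still on the tube with over 1 N (value of joint selector between 0.58 and 0.82 rad and value of joint cradle between 0.004 and 0.013 m and angle between the y axis of tube_mid and the y axis of seat, either way round below 0.06 rad and x of tube_mid in the frame of seat between -0.004 and 0.004 m and y of tube_mid in the frame of seat between -0.02 and 0.02 m and z of tube_mid in the frame of seat between -0.004 and 0.004 m and contact force between the fingers and tube above 1 N and linear speed of tube below 0.02 m/s and contact force between tube and cradle_c0 above 1 N and contact force between tube and cradle_c1 above 1 N and contact force between tube and cradle_c2 above 1 N and contact force between tube and cradle_c3 above 1 N); the arm keeps its last pose, push and grip.
It fails at once if the stopwatch, the beech block or the brass weight is moved by more than 30 mm (distance of any of stopwatch, block, weight from where it was at the start of the episode above 0.03 m).
It also fails if it takes over 64 s, if anything falls off the work surface, if the arm or the gripper's body presses on something with over 40 N, if the wrist force passes 120 N, or if a joint passes its speed limit or range.

## Working session

There is one attempt and no reset: what is moved stays moved. The work goes in short steps, each a Python script; the robot and the scene stay as the last script left them, time stands still between calls to the robot, and variables do not carry over. Pictures are saved under pics/ and viewed, at most 10 in all, crops included, and the job is handed in when it is done.

```bash
ls; mkdir -p pics
cat > h.py <<'E'
import numpy as np, cv2
from plant import arm
from scipy.spatial.transform import Rotation as R
def ray(m,uv):
    f=200/np.tan(np.radians(m["vertical_fov"])/2)
    d=np.array([(uv[0]-m["cx"])/f,(uv[1]-m["cy"])/f]); u=d.copy()
    for _ in range(30): u=d/(1+m["k1"]*(u@u))
    Rm=cv2.Rodrigues(np.array(m["rvec"],float))[0]; t=np.array(m["tvec"],float).ravel()
    return -Rm.T@t, Rm.T@np.array([u[0],u[1],1])
def at_z(m,uv,z):
    o,d=ray(m,uv); return o+d*(z-o[2])/d[2]
def proj(m,P):
    f=200/np.tan(np.radians(m["vertical_fov"])/2)
    Rm=cv2.Rodrigues(np.array(m["rvec"],float))[0]; c=Rm@np.asarray(P,float)+np.array(m["tvec"],float).ravel()
    s=c[:2]/c[2]; s=s*(1+m["k1"]*(s@s)); return np.array([s[0]*f+m["cx"],s[1]*f+m["cy"]])
def down(yaw):  # tool z down, tool y (closing) at angle yaw from world y
    q=(R.from_euler('z',yaw)*R.from_euler('x',np.pi)).as_quat(); return np.array([q[3],q[0],q[1],q[2]])
E
python3 - <<'E'
from h import *
for c in ["scene","top"]:
    im=arm.get_image(c); cv2.imwrite(f"pics/{c}0.png",im[:,:,::-1]); m=arm.camera_model(c)
    print(c,ray(m,(320,200)),m["k1"])
    for q in ["tube","selector","gauge","tube_rest","cradle","stopwatch","block","weight"]:
        for r in arm.regions_of(c,q): 
            ys,xs=np.nonzero(r["mask"]);(cx,cy),wh,a=cv2.minAreaRect(np.c_[xs,ys].astype(np.float32))
            print(q,round(r["confidence"],2),np.round(r["uv"]),len(xs),np.round([cx,cy,*wh,a],1),np.round(at_z(m,(cx,cy),.03),3))
s=arm.sense();print(s["t"],s["ee_pos"],s["tcp_rot"],s["finger_gap"],arm.grip_point_offset)
E
```

```text
pics
scene (array([0.11166996, 1.33440537, 0.78050495]), array([ 0.28948799, -0.8413937 , -0.45668023])) 0.03870376821473718
selector 0.62 [322. 182.] 139 [322.5 182.5  11.   13.   90. ] [ 0.626 -0.184  0.03 ]
gauge 0.79 [318. 206.] 1830 [316.9 202.6  40.1  55.7  20.1] [ 0.591 -0.027  0.03 ]
gauge 0.37 [391. 186.] 209 [390.  181.5  11.2  21.8  78.7] [ 0.398 -0.287  0.03 ]
tube_rest 0.58 [301. 270.] 187 [307.9 278.7  46.1   9.4  26.6] [0.467 0.38  0.03 ]
cradle 0.97 [313. 201.] 537 [313.7 200.3  25.1  27.8   7.1] [ 0.606 -0.038  0.03 ]
stopwatch 0.6 [380. 235.] 241 [379.5 230.5  13.   21.   90. ] [0.352 0.074 0.03 ]
block 0.72 [392. 183.] 260 [390.5 181.5  11.8  24.7  78.7] [ 0.396 -0.288  0.03 ]
block 0.44 [380. 232.] 248 [379.  230.5  13.   22.   90. ] [0.353 0.075 0.03 ]
weight 0.7 [265. 206.] 182 [267.5 204.5  17.   13.   90. ] [0.737 0.048 0.03 ]
weight 0.28 [316. 268.] 891 [312.7 267.6  64.4  14.8  26.6] [0.473 0.329 0.03 ]
top (array([ 0.39474805, -0.02597012,  1.35114729]), array([ 0.12128393,  0.00919055, -0.99269291])) -0.10137225726793589
tube 0.75 [201. 226.] 698 [201.9 229.   12.7  60.7  18.8] [0.475 0.335 0.03 ]
selector 0.78 [366. 182.] 249 [367.5 178.5  17.   17.   45. ] [ 0.618 -0.154  0.03 ]
gauge 0.95 [334. 185.] 4621 [334.1 185.2  48.3  98.2  81.5] [ 0.599 -0.056  0.03 ]
tube_rest 0.54 [207. 247.] 44 [210.1 232.3   5.4  41.8  20.4] [0.465 0.31  0.03 ]
cradle 0.57 [320. 184.] 1068 [319.5 184.9  24.4  47.6  82.6] [ 0.601 -0.013  0.03 ]
stopwatch 0.86 [306. 272.] 382 [306.  267.5  23.   20.   90. ] [0.361 0.029 0.03 ]
stopwatch 0.25 [368. 178.] 211 [367.5 178.5  15.   15.   90. ] [ 0.618 -0.154  0.03 ]
weight 0.66 [302. 132.] 126 [304.2 137.4  13.1  10.9  76. ] [0.745 0.031 0.03 ]
0.9 [0.17078744 0.6529806  0.20547391] [-3.01315066e-05  1.27597049e-01  9.91826089e-01 -2.48738019e-05] 1.0028291638691835 0.0188
```

Run:
```python
import cv2
im=cv2.imread("pics/top0.png"); cv2.imwrite("pics/top0c.png",cv2.resize(im[90:310,130:430],(800,587),interpolation=cv2.INTER_CUBIC))
```

```text
(no output)
```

View pics/top0c.png

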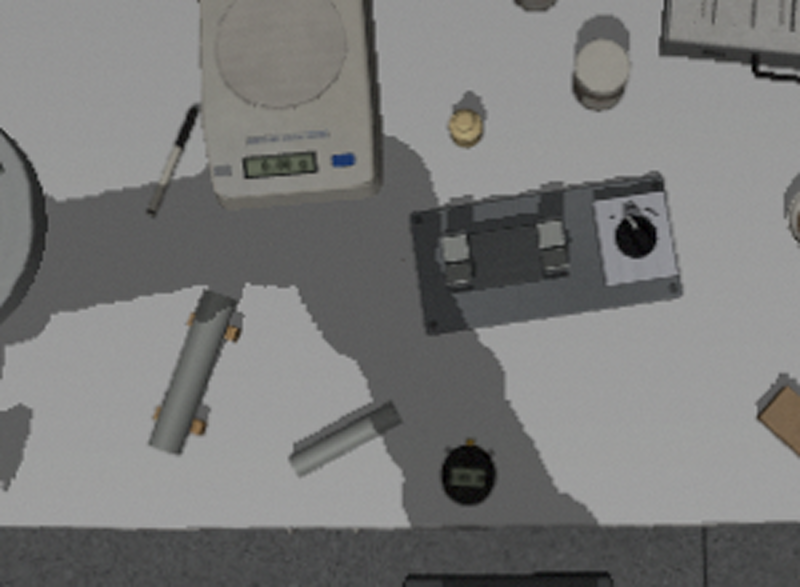

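View pics/scene0.png

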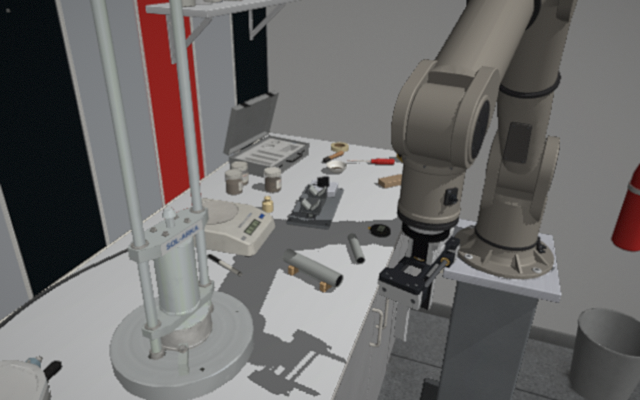

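The top view shows the large tube in the rest at crop (190,370), the decoy tube at (345,438), the gauge at (545,250), and the selector at (635,237). The scene view shows a press column at the far left, so I'll keep the swing radius small there.

```bash
cat >> h.py <<'E'
def shot(name):
    m=arm.camera_model("wrist"); im=arm.get_image("wrist"); cv2.imwrite(f"pics/{name}.png",im[:,:,::-1]); return m
E
python3 - <<'E'
from h import *
for a in (0.1,0.1-np.pi,0.1+np.pi): 
    q=arm.solve_ik([.55,-.15,.28],down(a)); print(a,None if q is None else np.round(q,2))
arm.movep([.33,.42,.30],down(2.886))
print(arm.sense()["t"])
b=None
for a in (0.1,0.1-np.pi):
    q=arm.solve_ik([.56,-.14,.28],down(a)); print(np.round(q,2) if q is not None else None)
    if q is not None and (b is None or abs(q[6])<abs(b[6])): b=q
arm.set_joints(b); print(arm.sense()["t"],arm.sense()["ee_pos"])
m=shot("w1")
print(ray(m,(320,200)))
for q in ["selector","gauge","cradle"]:
    for r in arm.regions_of("wrist",q): print(q,r["confidence"],r["uv"],at_z(m,r["uv"],.056))
E
```

```text
0.1 [-0.71  0.32  1.1   1.8  -0.31  1.21 -0.99]
-3.041592653589793 [-0.75  0.35  1.16  1.8  -0.35  1.22  2.19]
3.241592653589793 [-0.75  0.35  1.16  1.8  -0.35  1.22  2.19]
2.0417
[-0.59  0.28  0.9   1.78 -0.23  1.2  -1.1 ]
[-0.63  0.29  0.95  1.78 -0.25  1.2   2.07]
4.2083 [ 0.56028864 -0.13892579  0.27989087]
(array([ 0.64060395, -0.13151771,  0.45879987]), array([-0.25721358, -0.03024872, -0.96599804]))
selector 0.65 [335.8, 141.4] [ 0.62054964 -0.15728399  0.056     ]
gauge 0.78 [270.1, 137.7] [ 0.61615602 -0.06493598  0.056     ]
cradle 0.63 [233.5, 144.6] [ 0.60147578 -0.01367421  0.056     ]
```

View pics/w1.png

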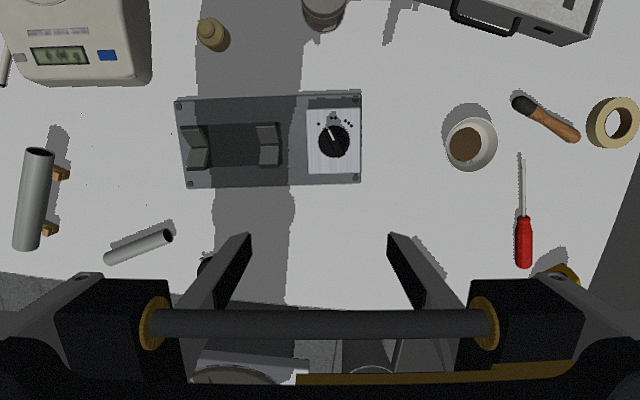

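Wrist view: selector at (334,141) with its pointer slightly left of straight up, gauge corners around (176,100), (362,90), (360,183) and (186,188), tube at (33,200), decoy at (138,246). I'll enlarge it.

Run:
```python
import cv2
im=cv2.imread("pics/w1.png"); cv2.imwrite("pics/w1c.png",cv2.resize(im[80:200,165:375],(798,456),interpolation=cv2.INTER_CUBIC))
```

```text
(no output)
```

View pics/w1c.png

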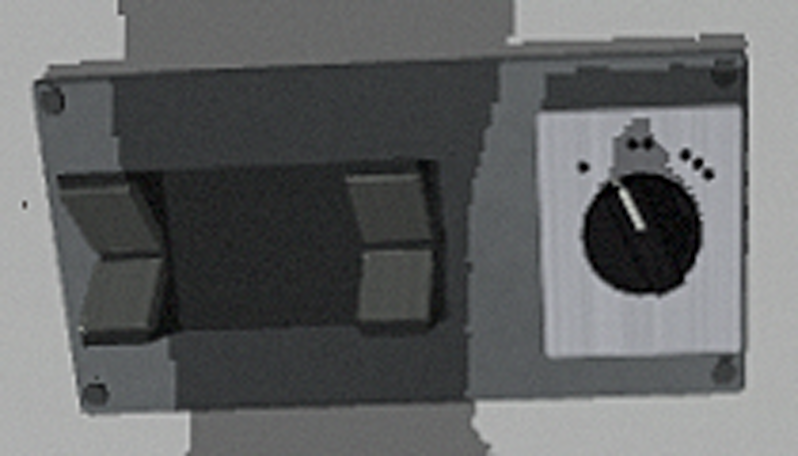

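```bash
cat > est.py <<'E'
from h import *
E
python3 - <<'E'
from h import *
m=arm.camera_model("wrist")
P=lambda u,v,z: at_z(m,(165+(u+.5)/3.8-.5,80+(v+.5)/3.8-.5),z)[:2]
pl=np.array([P(36,80,.012),P(746,50,.012),P(744,388,.012),P(83,412,.012)])
ho=np.array([P(538,110,.036),P(742,104,.036),P(740,355,.036),P(548,357,.036)])
for n,c in(("plate",pl),("house",ho)):
    print(n,c.round(4).tolist(),"ctr",c.mean(0).round(4))
    for i in range(4):
        d=c[(i+1)%4]-c[i]; print(np.linalg.norm(d).round(4),np.arctan2(d[1],d[0]).round(3))
a,b=P(641,229,.069),P(618,183,.069); d=b-a; print("pointer",a,b,np.arctan2(d[1],d[0]))
for v in [(107,257),(162,250),(362,252),(430,245)]: print(P(*v,.048))
# skirt circle centre approx / blocks' end tops z=.071
print("skirt",P(643,233,.05))
for v in [(59,177),(128,180),(83,335),(155,340),(347,178),(415,175),(360,325),(432,322)]: print(v,P(*v,.071))
E
```

```text
plate [[0.6551, 0.0922], [0.6935, -0.1898], [0.5587, -0.208], [0.5192, 0.0751]] ctr [ 0.6066 -0.0576]
0.2847 -1.435
0.136 -3.008
0.2858 1.71
0.1369 0.125
house [[0.6611, -0.1114], [0.6713, -0.1879], [0.5763, -0.2004], [0.5675, -0.124]] ctr [ 0.6191 -0.1559]
0.0771 -1.438
0.0959 -3.011
0.0769 1.685
0.0945 0.134
pointer [ 0.62271552 -0.15344376] [ 0.63775903 -0.14349533] 0.5842851753060305
[0.59122812 0.04779774]
[0.5958946  0.02643388]
[ 0.6025466 -0.0501545]
[ 0.60772372 -0.07576229]
skirt [ 0.62046489 -0.15540251]
(59, 177) [0.62068645 0.05489322]
(128, 180) [0.62188898 0.0299031 ]
(83, 335) [0.56454978 0.04710272]
(155, 340) [0.56531157 0.02014323]
(347, 178) [ 0.62991042 -0.04813819]
(415, 175) [ 0.63327896 -0.07202603]
(360, 325) [ 0.57833717 -0.05530474]
(432, 322) [ 0.58207313 -0.08145209]
```

Run:
```python
from h import *
S=[.6195,-.1555]
arm.movep([*S,.13],down(.584)); arm.command_gripper(.5)
c=arm.move_linear([*S,.049],speed=.08,force_limit=12); s=arm.sense(); print(c,s["ee_pos"],s["t"])
arm.command_gripper(0.0); s=arm.sense(); print(s["finger_gap"],s["grip_force"],s["contact_force"])
for a in np.linspace(.584,-.58,5)[1:]:
    arm.movep([*S,.049],down(a)); s=arm.sense(); print(round(a,3),np.round(s["qpos"][6],2),np.round(s["moment"],2),np.round(s["contact_force"],1),s["t"])
arm.sleep(.2)
arm.command_gripper(.5); arm.move_linear([*S,.14],speed=.15)
arm.movep([.56,-.14,.28],down(.1)); m=shot("w2"); print(arm.sense()["t"])
im=cv2.imread("pics/w2.png"); cv2.imwrite("pics/w2c.png",cv2.resize(im[100:185,295:375],None,fx=6,fy=6,interpolation=cv2.INTER_CUBIC))
```

```text
False [ 0.61979259 -0.15565314  0.04950382] 7.1333
0.14469047629318993 30.0015726685524 [-6.38725198  6.33212779  6.59870611]
0.293 -0.66 [ 1.16  1.45 -0.05] [-6.   5.   8.2] 8.1
0.002 -0.9 [ 0.93  1.37 -0.  ] [-5.7  4.3  7.6] 8.45
-0.289 -1.13 [ 0.83  1.46 -0.02] [-5.9  3.7  7.4] 8.8
-0.58 -1.37 [ 0.67  1.58 -0.02] [-7.1  2.1  7.7] 9.15
11.5083
```

View pics/w2c.png

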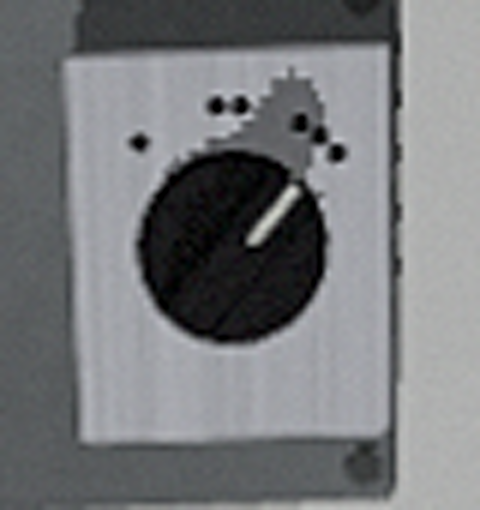

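Run:
```python
from h import *
m=arm.camera_model("wrist")
P=lambda u,v,z: at_z(m,(295+(u+.5)/6-.5,100+(v+.5)/6-.5),z)[:2]
a,b=P(250,242,.069),P(295,188,.069); d=b-a; print("sel",.134-np.arctan2(d[1],d[0]))
q=arm.solve_ik([.54,.316,.28],down(2.87)); print(np.round(q,2))
arm.set_joints(q); m=shot("w3"); s=arm.sense(); print(s["t"],s["ee_pos"])
for n in ["tube","tube_rest"]:
  for r in arm.regions_of("wrist",n):
    ys,xs=np.nonzero(r["mask"]); print(n,round(r["confidence"],2),r["uv"],len(xs),cv2.minAreaRect(np.c_[xs,ys].astype(np.float32)))
    if n=="tube": 
        c=cv2.boxPoints(cv2.minAreaRect(np.c_[xs,ys].astype(np.float32))); print([at_z(m,p,.035).round(4)[:2].tolist() for p in c], at_z(m,c.mean(0),.035))
```

```text
sel 0.7275062873922158
[-1.11  0.33  0.61  1.66 -0.2   1.22  0.85]
13.2667 [0.54050962 0.31493125 0.27978701]
tube 0.95 [203.4, 115.8] 1558 ((202.1768035888672, 115.85911560058594), (20.14327049255371, 83.6949234008789), 41.987213134765625)
[[0.4237, 0.1104], [0.3661, 0.2225], [0.3892, 0.2369], [0.4487, 0.1247]] [0.40621536 0.17544169 0.035     ]
tube 0.8 [319.8, 129.1] 3402 ((319.9893493652344, 130.88311767578125), (27.244691848754883, 132.35789489746094), 3.327404022216797)
[[0.5619, 0.2824], [0.3829, 0.3464], [0.395, 0.3823], [0.5758, 0.3225]] [0.47406792 0.3350443  0.035     ]
tube_rest 0.78 [328.3, 162.4] 258 ((319.42059326171875, 132.0323486328125), (37.351192474365234, 85.90007781982422), 4.398705959320068)
```

View pics/w3.png

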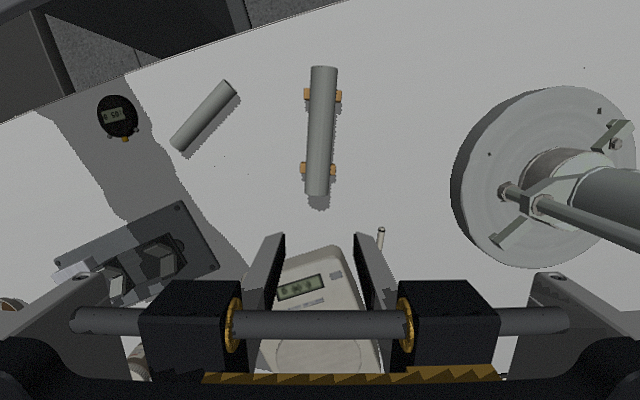

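Selector at about 0.73 is good. The tube is at (320,131), free of the fingers, with its axis at about -0.33 rad. Next I'll grasp and lift it.

Run:
```python
from h import *
T=[.474,.335]; a=2.81
arm.movep([*T,.14],down(a)); arm.command_gripper(1.0)
c=arm.move_linear([*T,.018],speed=.08,force_limit=12); s=arm.sense(); print(c,s["ee_pos"],s["t"])
if not c:
    arm.command_gripper(0.0); s=arm.sense(); print(s["finger_gap"],s["grip_force"],s["contact_force"])
    arm.move_linear([*T,.20],speed=.12); s=arm.sense(); print(s["finger_gap"],s["grip_force"],s["contact_force"],s["moment"],s["t"])
    for b in (1.705,-1.437):
        q=arm.solve_ik([.6,-.012,.18],down(b)); print(b,None if q is None else np.round(q,2))
```

```text
False [0.47419274 0.33519409 0.01841888] 16.575
0.3975260149426896 29.991894364356995 [-0.31987961 -0.66724131  0.71762259]
0.39722550346479074 29.990769624710083 [ 0.07046403 -0.23830371 -2.92855714] [ 0.01063367  0.01568291 -0.06728955] 19.15
1.705 [-0.78  0.47  0.93  1.84 -0.43  1.05  0.45]
-1.437 [-0.92  0.63  1.21  1.85 -0.65  1.14 -2.48]
```

Run:
```python
from h import *
G=[.600,-.012]; 
arm.movep([*G,.18],down(1.705)); s=arm.sense(); print(s["t"],s["ee_pos"],s["finger_gap"])
m=shot("w4")
for n in ["gauge","cradle","tube"]:
  for r in arm.regions_of("wrist",n): print(n,round(r["confidence"],2),r["uv"])
```

```text
20.5333 [ 0.60007457 -0.01014246  0.17984263] 0.4010582246948162
gauge 0.58 [286.3, 169.7]
cradle 0.46 [444.2, 174.9]
tube 0.86 [318.4, 214.1]
tube 0.84 [175.0, 34.8]
```

View pics/w4.png

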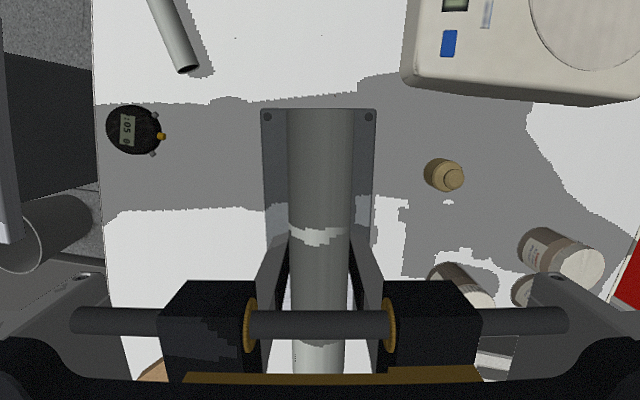

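The held tube (column 318) is parallel to the gauge plate and centred on it (edges at columns 262 and 375). I'll lower it, release it and press.

Run:
```python
from h import *
G=[.600,-.012]
f0=arm.sense()["contact_force"]
arm.move_linear([*G,.075],speed=.1)
c=arm.move_linear([*G,.055],speed=.03,force_limit=4); s=arm.sense(); print(c,s["ee_pos"],s["contact_force"]-f0,s["t"])
z=s["ee_pos"][2]
if .05<z<.064:
    arm.command_gripper(.60); arm.sleep(.3)
    s=arm.sense(); print(s["finger_gap"],s["contact_force"])
    arm.move_linear([*G,.15],speed=.15)
    arm.command_gripper(0.0); m=shot("w5"); s=arm.sense(); print(s["t"],s["ee_pos"],s["contact_force"])
    for n in ["tube","cradle","gauge"]:
      for r in arm.regions_of("wrist",n):
        ys,xs=np.nonzero(r["mask"]); k=cv2.minAreaRect(np.c_[xs,ys].astype(np.float32)); print(n,round(r["confidence"],2),r["uv"],k,at_z(m,k[0],.075))
```

```text
True [ 0.59916714 -0.01191713  0.05741061] [-3.51937    -0.24069376  6.42227187] 22.4917
0.596920992114554 [-0.18281649 -0.43994543 -0.57743158]
25.075 [ 0.60000508 -0.01191733  0.15001161] [ 0.91989283 -0.620284   -0.54844577]
tube 0.98 [163.1, 33.0] ((161.69850158691406, 30.790626525878906), (77.56088256835938, 28.875381469726562), 66.97450256347656) [0.45103466 0.12497591 0.075     ]
tube 0.94 [319.1, 171.2] ((317.5, 177.5), (125.0, 43.0), 90.0) [0.59546475 0.01984898 0.075     ]
cradle 0.6 [294.4, 196.1] ((316.5, 202.0), (130.0, 67.0), 90.0) [ 0.59766849 -0.00336814  0.075     ]
gauge 0.95 [337.9, 183.1] ((318.5, 192.0), (176.0, 127.0), 90.0) [0.59822268 0.00644315 0.075     ]
```

View pics/w5.png

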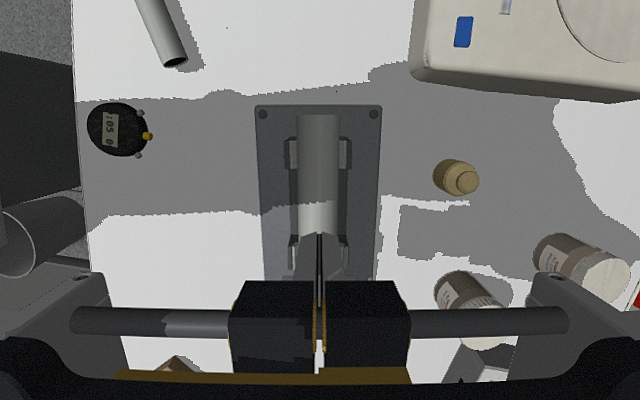

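The tube sits in both V-blocks, with its far end at (318,114) and the blocks at rows 137–168 and 235–270. I'll press now and check the far-end position.

Run:
```python
from h import *
G=np.array([.600,-.012]); m=arm.camera_model("wrist")
u=np.array([-np.sin(.134),np.cos(.134)])
for p,z in (((318,114),.09),((290,138),.071),((350,138),.071)): print((at_z(m,p,z)[:2]-G)@u)
f0=arm.sense()["contact_force"]
arm.move_linear([*G,.105],speed=.1)
c=arm.move_linear([*G,.088],speed=.02,force_limit=2.5); s=arm.sense(); z=s["ee_pos"][2]; print(c,z,s["contact_force"]-f0)
if c and z>.088:
    for t in np.arange(.0905,.0855,-.0015):
        arm.move_linear([*G,t],speed=.02); arm.sleep(.2); s=arm.sense(); F=(s["contact_force"]-f0); print(s["ee_pos"].round(4),F.round(1))
        if F[2]>9: break
print(s["t"])
```

```text
0.0874537478144555
0.06737740515755027
0.06750223577786213
True 0.09291073960348778 [0.37476786 0.44872084 4.31516181]
[ 0.6001 -0.0119  0.0907] [-2.2  0.1  6.2]
[ 0.6001 -0.0119  0.0892] [-1.1  0.9  6.6]
[ 0.6001 -0.012   0.0878] [-1.8  0.2  8.9]
[ 0.6001 -0.0119  0.0864] [-2.2  0.7  9. ]
28.2583
```

Run:
```python
from h import *
arm.sleep(.5); s=arm.sense(); print(s["ee_pos"],s["contact_force"],abs(s["qvel"]).max()); m=shot("w6")
for n in ["tube"]:
  for r in arm.regions_of("wrist",n): print(r["confidence"],r["uv"])
```

```text
[ 0.60011728 -0.01191385  0.08639504] [-3.09624436  0.53909436 10.10833398] 0.0013790967404415661
0.81 [130.6, 25.2]
0.64 [315.5, 172.2]
0.56 [342.5, 199.0]
```

View pics/w6.png

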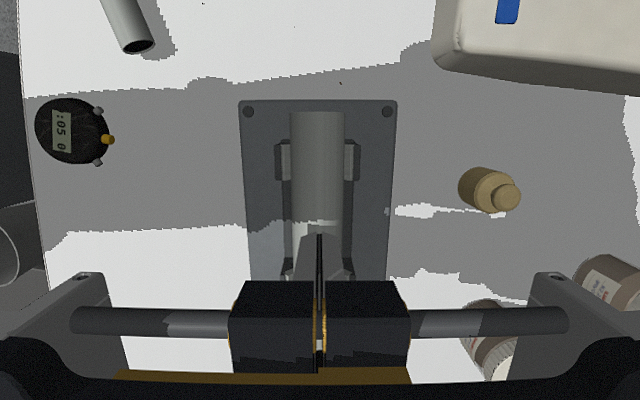

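The tube is in the V (column 318) and parallel to the plate, with the fingertips on its top. The push is about 10 N with about 8 mm of sink, so I'm handing in.

```bash
python3 -c "
from plant import arm
print(arm.finish_job())"
```

```text
the job is handed in; nothing more can be done
None
```

I turned the selector to three dots (about 0.73 rad measured), then laid the tube centred in the V-cradle and handed the job in while pressing it with about 10 N, about 8 mm of sink; no verdict came back.

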